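# Stack the lunch pots on their stand

### The arm

A 6-joint arm with a two-finger parallel gripper is mounted at the origin on a cart in front of the work surface, level with it; the furniture and walls round the work are solid. World frame = base frame: x ahead of the robot, y to its left, z up, the work surface at z = 0. Lengths are in m, angles in rad, forces in N, time in s.
With the tool pointing down it reaches from about 0.35 to 0.975 m from the base axis. Payload 4.9 kg.
Tool frame: the origin (TCP) lies on the centre line of the jaws, within the pads' length; the fingertips stand 8 mm ahead of it and the grasp point (between the pads) lies 11 mm behind it; z points along the fingers, y is the line along which they close (so a half turn about z gives the same grasp; the last joint's range is limited). The gripper opens to 85 mm and grips with 20 to 120 N. Pads are 22 mm wide; open, the fingers measure 114 mm over their backs; the gripper's body (76 mm by 85 mm) begins 54 mm behind the grasp point. The pads swing forward as they close: fully open they stand 13 mm farther back than shut.
Start: joints at [-1.263, 0.053, 1.613, -0, 1.476, -0.119], TCP at [0.259, -0.569, 0.239] pointing down, gripper open.
Joint ranges: [-3.01, 3.01], [-1.01, 2.22], [0.06, 2.58], [-1.02, 4.17], [0.09, 2.62], [-3.14, 3.14]. Speed limits (rad/s): [2.57, 2.57, 3.14, 3.14, 3.14, 3.14].

### API

Orientations are given as a rotation vector (axis times angle).
In Python, from station import ctrl gives the robot as it stands.
- The arm moves only by the tool tcp_steps, called after "Call:" as name(argument=value, ...) on one line, values as JSON. Schema: {"type":"object","properties":{"plan":{"type":"array","items":{"type":"array","items":{"type":"number"},"minItems":7,"maxItems":7},"minItems":1,"maxItems":20},"grip_force":{"type":"number"},"only":{"type":"string"},"quiet":{"type":"boolean"},"lines":{"type":"string"}},"required":["plan"],"additionalProperties":false}. plan is a list of rows, 1 to 20 of them, each of 7 numbers: the finger opening in m, then dx, dy, dz in units of 5 mm, then a rotation vector rx, ry, rz in units of 0.25 rad; each row is the pose to reach, as a shift and turn from the pose commanded when the call began, along the tool's axes at that moment; what a row does not reach only later rows make up. A row lasts 1/12 s, in which the tool goes at most 0.0417 m and 0.125 rad, less where a joint would pass 70% of its speed; a pose out of reach is approached as far as the arm can. The fingers move at their own pace and stop on an object; grip_force is the grip in N (left out, the last holds). Time passes only in rows, so rows that do not move let the fingers close. The tool returns the time, the measured TCP pose, the force, the opening and the grip force at its end. only (a regular expression) keeps the lines of the reply that match it, lines (a string "A,B") keeps lines A to B, and quiet returns only ok. Input that does not fit is refused with a message, and nothing moves.
- ctrl.get_obs(): the state, without advancing time (a new reading comes with each control period).
- ctrl.get_image(name): name is "scene" or "top" or "wrist"; returns the picture (480x640x3 uint8, red, green, blue); there is no depth.
- ctrl.camera_params(name): a dict with "fx", "fy", "cx", "cy" (pixels), "T" (4x4, takes a point from camera to world coordinates); the wrist camera has in their place "tool_from_camera" (4x4, takes a point from camera to tool coordinates, whose origin is the TCP and whose axes are the flange's). Camera axes: x right, y down, z forward; pixel columns grow to the right and rows downward; lengths in m; the calibration is good to about 2 mm. A picture is of the moment at which its call begins: read the wrist's pose just before it. camera_params takes no time and is no camera call.
- ctrl.finish_job(): hands the job in; it is judged then, once.
Trained networks look in the newest picture that a camera, given by its name, has taken for a name from the list of things; names that differ only in an ending like _2 or _b are one class to them, and where a whole thing is asked for, a point or a joint stands for the part that bears it (a point fixed in the world has none). Each returns a list of dicts, best first, with "p" (0 to 1); they miss things now and then, are a little off and sometimes report something else, mostly with a low value. They report only what shows in the picture. A call takes as long as a camera call. They do not tell look-alikes from the thing itself.
- ctrl.find_in(camera, thing): "extent" ([left, top, right, bottom] in pixels, round what is visible of it).
- ctrl.cut_out(camera, thing): "mask" (480x640 bool, what is visible of it) and "extent" ([left, top, right, bottom] in pixels, round what is visible of it).
- ctrl.tip_of(camera, thing): "xy" ([column, row] in pixels: a listed point, or the origin of a listed thing).
The state is a dict: "t": time; "q": joint angles; "dq": joint speeds; "effort": joint torques, N m; "tool_pos": TCP position; "tool_rot": TCP orientation; "contact_force": force on the tool from outside, world axes, zero at the start; "wrist_torque": the same for the moment, N m; "opening": finger opening in m; "grip_force": force on a finger pad.
Only numpy, scipy, OpenCV 4.12 (cv2) and the standard library are available. Lean on these libraries where they do the work, as an engineer would, in place of code of your own. Each camera call takes 0.05 s, during which the arm holds its last target. There are 200 camera calls.

### The job

Put the lunch pots away as one stack on the round green stand, building from the bottom up: the deep blue pot first, then the yellow, then the shallow white one, and the steel lid with the black knob on top, each upright and seated fully home in the one below. The red pot is not part of this set: leave it and everything else on the worktop where they stand, and let go of the finished stack.

Things in the scene. Friction and masses are not known exactly. Their poses are not given: they have to be found in the camera images.
- stand: fixed green plastic round stand for the stack: disc 84 mm across, 5 mm thick, with a raised ring (60 mm outside, 50 mm inside) whose rim is 13 mm above the worktop. Origin: centre of the underside, on the worktop, z up. The bottom pot's foot drops into the ring; seated, that pot's origin is 6 mm above this one.
- pot_deep: loose open round blue plastic pot, the deepest, 52 mm high, 56 mm across outside, mouth 50 mm; stands upright. Origin: centre of underside, z up. Lowest 7 mm: tapered foot (39 to 46 mm wide) that drops into the mouth below until the shoulder rests on that rim. Grip across the straight outside, 8 mm up to the rim. Seated in it, the next has its origin 45 mm above this one. About 110 g.
- pot_middle: loose open round yellow plastic pot, the middle size, 44 mm high, 56 mm across outside, mouth 50 mm; stands upright. Origin: centre of underside, z up. Lowest 7 mm: tapered foot (39 to 46 mm wide) that drops into the mouth below until the shoulder rests on that rim. Grip across the straight outside, 8 mm up to the rim. Seated in it, the next has its origin 37 mm above this one. About 100 g.
- pot_shallow: loose open round white plastic pot, the shallowest, 36 mm high, 56 mm across outside, mouth 50 mm; stands upright. Origin: centre of underside, z up. Lowest 7 mm: tapered foot (39 to 46 mm wide) that drops into the mouth below until the shoulder rests on that rim. Grip across the straight outside, 8 mm up to the rim. Seated in it, the next has its origin 29 mm above this one. About 90 g.
- pot_red: loose open round red plastic stacking pot, 44 mm high and 56 mm in diameter, like the yellow one but not wanted; to be left where it stands. Origin: centre of its underside.
- lid: loose round steel lid, 56 mm across, lying knob up. Origin: centre of its underside, z up. Lowest 7 mm: tapered grey plug (39 to 46 mm wide) that drops into a pot's mouth until the disc (7 to 12 mm above the origin) rests on the rim. Grip the upright black cylindrical knob in its centre, 20 mm in diameter, 12 to 38 mm above the origin. About 70 g.
- salt_shaker: loose glass salt shaker, 44 mm in diameter, 90 mm high, standing; to be left alone. Origin: centre of its underside.
- timer: loose round kitchen timer, red below and cream above, 62 mm in diameter, 48 mm high; to be left alone. Origin: centre of its underside.
- tea_light: loose small red tea light in a metal cup, 38 mm in diameter, 15 mm high; to be left alone. Origin: centre of its underside.
- pepper_mill: loose dark wooden pepper mill, 58 mm in diameter, 130 mm high, standing behind the work; to be left alone. Origin: centre of its underside.
Mind the look-alikes: they are no part of the job. What is shaped like the pot_shallow but brown is not meant.

How it is judged:
By the outcome, as a careful person would: the job done as asked, in the order asked, and still so for the second after the job is handed in, with the robot touching nothing.
It also fails if it takes over 90 s, if anything falls off the work surface, if the arm or the gripper's body presses on something with over 40 N, if the wrist force passes 120 N, or if a joint passes its speed limit or range.

## Working session

There is one attempt and no reset: what is moved stays moved. The work goes in short steps, Python scripts to look and compute and a tool call to move; the robot and the scene stay as the last step left them, time stands still between calls to the robot, and variables do not carry over. Pictures are saved under pics/ and viewed, at most 19 in all, crops included, and the job is handed in when it is done.

```bash
mkdir -p pics; python3 - <<'E'
from station import ctrl
import cv2,numpy as np
o=ctrl.get_obs();print(o['t'],o['tool_pos'],o['tool_rot'],o['contact_force'],o['opening'])
for n in("scene","top"):
    im=ctrl.get_image(n);cv2.imwrite(f'pics/{n}0.png',im[:,:,::-1])
    p=ctrl.camera_params(n);print(n,p['fx'],p['cx'],p['cy'],np.round(p['T'],3).tolist())
print(ctrl.camera_params('wrist'))
E
```

```text
0.0 [ 0.25853275 -0.5683424   0.23802719] [-3.06828586e+00 -6.64864473e-01  2.89262599e-04] [ 0.01316232  0.17546426 -1.15345277] 0.0851858463111934
scene 502.9026866362198 328.3763390893237 230.8493459806293 [[-0.473, -0.716, 0.514, -0.127], [-0.881, 0.376, -0.286, 0.287], [0.011, -0.588, -0.809, 1.112], [0.0, 0.0, 0.0, 1.0]]
top 529.5194203681882 318.3768921984657 248.138529730198 [[-0.019, -0.985, 0.17, 0.321], [-1.0, 0.02, 0.001, -0.087], [-0.004, -0.17, -0.985, 1.474], [0.0, 0.0, 0.0, 1.0]]
{'fx': 357.149981455569, 'fy': 357.149981455569, 'cx': 316.7504373971874, 'cy': 239.3802636625521, 'tool_from_camera': array([[ 2.54178398e-04, -9.61833394e-01, -2.73635631e-01,
         6.88220051e-02],
       [ 9.99999680e-01,  4.52095779e-04, -6.60230175e-04,
         4.17888912e-04],
       [ 7.58740943e-04, -2.73635375e-01,  9.61833201e-01,
        -1.33796809e-01],
       [ 0.00000000e+00,  0.00000000e+00,  0.00000000e+00,
         1.00000000e+00]])}
```

View pics/scene0.png

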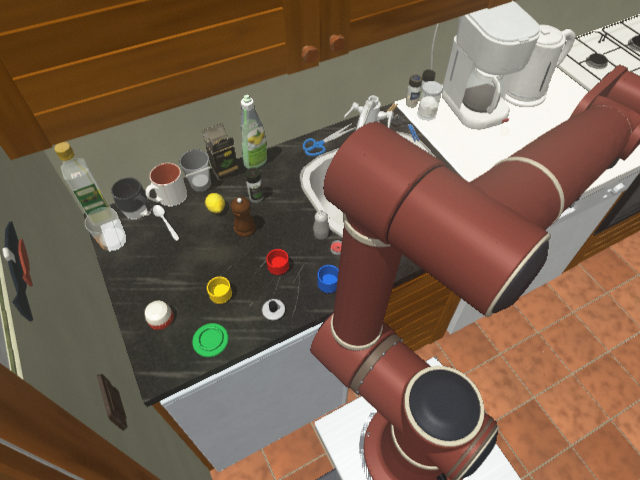

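View pics/top0.png

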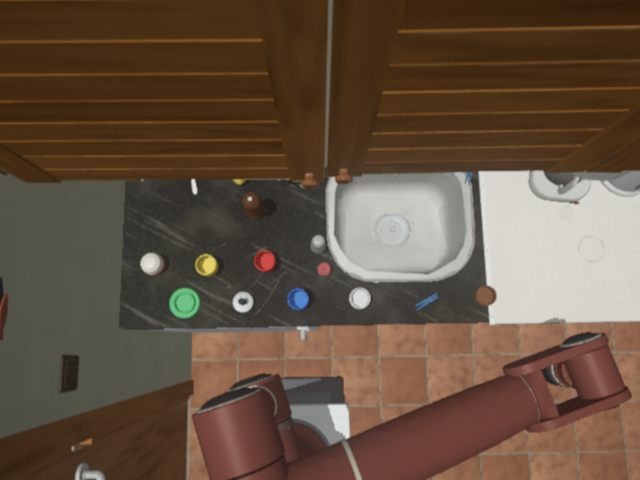

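Scene view: yellow (219,290), blue (328,278), lid (273,309), stand (210,340), red (277,262), and the arm hides the white pot. 
Top view: stand (185,303), yellow (206,265), lid (243,301), blue (298,299), white (360,298), red (264,261), brown look-alike (485,295), timer (151,263), tea light (324,269), salt shaker (319,243), mill (252,204).

Possible mix-ups (top view pixels):
- **Deep:** blue (298,299) is the only one.
- **Middle:** yellow (206,265) is right; red (264,261) is not.
- **Shallow:** white (360,298) is right; brown (485,295) is not, and neither is the cream timer (151,263).
- **Lid:** (243,301).

```bash
cat > h.py <<'E'
from station import ctrl
import cv2,numpy as np
from scipy.spatial.transform import Rotation as R
def cam(n,o=None):
    p=ctrl.camera_params(n)
    if n=='wrist':
        T=np.eye(4);T[:3,:3]=R.from_rotvec(o['tool_rot']).as_matrix();T[:3,3]=o['tool_pos'];T=T@p['tool_from_camera']
    else:T=p['T']
    return p,np.array(T)
def ray(c,uv):
    p,T=c;d=T[:3,:3]@[(uv[0]-p['cx'])/p['fx'],(uv[1]-p['cy'])/p['fy'],1];return T[:3,3],d/np.linalg.norm(d)
def onz(c,uv,z):
    o,d=ray(c,uv);return o+d*(z-o[2])/d[2]
def tri(rs):
    A=sum(np.eye(3)-np.outer(d,d) for o,d in rs);b=sum((np.eye(3)-np.outer(d,d))@o for o,d in rs);X=np.linalg.solve(A,b)
    return X,[np.linalg.norm(np.cross(X-o,d)) for o,d in rs]
def px(c,X):
    p,T=c;x=T[:3,:3].T@(np.array(X)-T[:3,3]);return np.array([p['fx']*x[0]/x[2]+p['cx'],p['fy']*x[1]/x[2]+p['cy']])
E
python3 - <<'E'
from h import *
cs={n:cam(n) for n in('top','scene')}
for th in('stand','pot_deep','pot_middle','pot_shallow','lid'):
    r={}
    for n in cs:
        L=ctrl.tip_of(n,th);r[n]=[(np.round(x['xy'],1).tolist(),round(x['p'],2)) for x in L][:3]
    print(th,r)
    for a,pa in r['top'][:3]:
        print('  onz0',np.round(onz(cs['top'],a,0),3))
    if r['top'] and r['scene']:
        print('  tri',*[np.round(v,4) for v in tri([ray(cs[n],r[n][0][0]) for n in cs])])
E
```

```text
stand {'top': [([183.2, 303.6], 0.95)], 'scene': [([207.5, 343.3], 0.93)]}
  onz0 [0.427 0.292 0.   ]
  tri [ 0.4285  0.2972 -0.0113] [0.0019 0.0019]
pot_deep {'top': [([298.6, 299.2], 0.85)], 'scene': [([326.9, 283.3], 0.8)]}
  onz0 [ 0.433 -0.028  0.   ]
  tri [ 0.4339 -0.0264  0.0015] [0.0022 0.0022]
pot_middle {'top': [([207.5, 265.1], 0.59)], 'scene': [([221.5, 294.9], 0.8)]}
  onz0 [0.533 0.227 0.   ]
  tri [ 0.5324  0.225  -0.0021] [0.0025 0.0025]
pot_shallow {'top': [([357.7, 298.8], 0.83), ([483.7, 293.7], 0.65)], 'scene': []}
  onz0 [ 0.431 -0.192  0.   ]
  onz0 [ 0.438 -0.543  0.   ]
lid {'top': [([242.2, 303.1], 0.65)], 'scene': [([272.6, 312.5], 0.85)]}
  onz0 [0.425 0.129 0.   ]
  tri [ 0.4256  0.1297 -0.0013] [0.0011 0.0011]
```

```bash
python3 - <<'E'
import cv2
im=cv2.imread('pics/top0.png');cv2.imwrite('pics/crop.png',cv2.resize(im[225:325,130:510],None,fx=2.1,fy=2.1,interpolation=cv2.INTER_CUBIC))
E
```

```text
(no output)
```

View pics/crop.png

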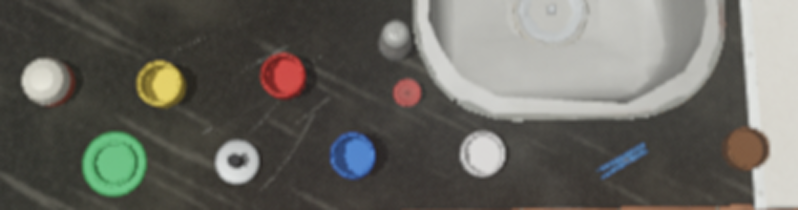

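Crop at 2.1x: the choices hold. Blue is at (353,155), yellow (161,83), white (483,153), steel lid with black knob (237,161) and stand (114,163). Red (283,75) and brown (746,148) stay put.

```bash
cat >> h.py <<'E'
def delta(X):
    o=ctrl.get_obs();r=R.from_rotvec(o['tool_rot']);M=r.as_matrix()
    s=M.T@(np.array(X)-o['tool_pos'])
    # level correction: bring tool z to world -z
    z=M.T@[0,0,-1];rv=np.cross([0,0,1],z)
    print('to',np.round(X,4),'d',np.round(s,4),'n',int(np.ceil(np.linalg.norm(s)/.04)),'level',np.round(rv,4),'yawx',np.round(M[:,0],3))
E
python3 -c "
from h import *
delta([.43,-.11,.25])"
```

```text
to [ 0.43 -0.11  0.25] d [ 0.3459 -0.3468 -0.0107] n 13 level [-0. -0.  0.] yawx [0.91  0.414 0.   ]
```

Units first: shifts go in units of 5 mm and turns go in units of 0.25 rad. So -0.347 m is -69.4, 0.346 m is 69.2, 0.427 rad is 1.708.

Call:
tcp_steps(plan=[[0.085, 69.2, -69.4, -2.2, 0, 0, 1.708], [0.085, 69.2, -69.4, -2.2, 0, 0, 1.708], [0.085, 69.2, -69.4, -2.2, 0, 0, 1.708], [0.085, 69.2, -69.4, -2.2, 0, 0, 1.708], [0.085, 69.2, -69.4, -2.2, 0, 0, 1.708], [0.085, 69.2, -69.4, -2.2, 0, 0, 1.708], [0.085, 69.2, -69.4, -2.2, 0, 0, 1.708], [0.085, 69.2, -69.4, -2.2, 0, 0, 1.708], [0.085, 69.2, -69.4, -2.2, 0, 0, 1.708], [0.085, 69.2, -69.4, -2.2, 0, 0, 1.708], [0.085, 69.2, -69.4, -2.2, 0, 0, 1.708], [0.085, 69.2, -69.4, -2.2, 0, 0, 1.708], [0.085, 69.2, -69.4, -2.2, 0, 0, 1.708], [0.085, 69.2, -69.4, -2.2, 0, 0, 1.708], [0.085, 69.2, -69.4, -2.2, 0, 0, 1.708], [0.085, 69.2, -69.4, -2.2, 0, 0, 1.708]], grip_force=40)

```text
t: 1.93
tool_pos: [0.4298, -0.1107, 0.2503]
tool_rot: [3.141, -0.003, -0.0]
contact_force: [-0.3, -0.2, -0.3]
opening: 0.0847
grip_force: 0.0
```

```bash
cat > look.py <<'E'
import sys
from h import *
o=ctrl.get_obs();im=ctrl.get_image('wrist');c=cam('wrist',o)
cv2.imwrite(f'pics/{sys.argv[1]}.png',im[:,:,::-1])
for th in sys.argv[2:]:
    for x in ctrl.tip_of('wrist',th)[:2]:print(th,np.round(x['xy'],1),round(x['p'],2),np.round(onz(c,x['xy'],0),4))
    for x in ctrl.find_in('wrist',th)[:2]:print('   ext',np.round(x['extent']),round(x['p'],2))
E
python3 look.py w1 pot_deep pot_shallow lid stand pot_middle; python3 -c "
from h import *
o=ctrl.get_obs();print(o['t'],o['contact_force']);delta([.44,.12,.25])"
```

```text
pot_deep [237.8 204. ] 0.78 [ 0.4296 -0.0253  0.    ]
   ext [196. 179. 267. 240.] 0.8
   ext [368. 176. 435. 235.] 0.97
lid [ 98.5 204.4] 0.75 [0.4293 0.1263 0.    ]
   ext [ 68. 181. 120. 234.] 0.94
stand [240.4 201.9] 0.69 [ 0.4319 -0.0283  0.    ]
   ext [ 94.  58. 169. 124.] 0.56
pot_middle [238.4 201.3] 0.46 [ 0.4325 -0.0261  0.    ]
   ext [  0.  94.   8. 127.] 0.69
2.4833 [ 1.07594359 -0.36227504 -0.79672066]
to [0.44 0.12 0.25] d [ 0.0099 -0.2299  0.0003] n 6 level [-0. -0.  0.] yawx [ 1. -0.  0.]
```

View pics/w1.png

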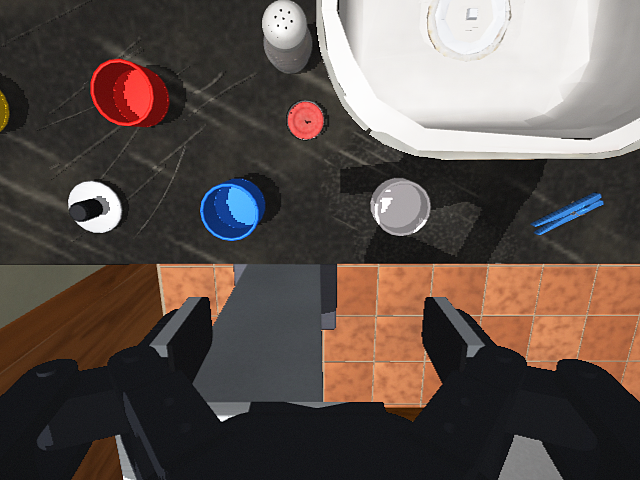

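Wrist view: blue rim at (231,210), white pot at (400,206) and lid (96,207) with its knob at (88,209). Next is a second view further left.

Converted, -0.23 m is -46, 0.01 m is 2.

Call:
tcp_steps(plan=[[0.085, 2, -46, 0, 0, 0, 0], [0.085, 2, -46, 0, 0, 0, 0], [0.085, 2, -46, 0, 0, 0, 0], [0.085, 2, -46, 0, 0, 0, 0], [0.085, 2, -46, 0, 0, 0, 0], [0.085, 2, -46, 0, 0, 0, 0], [0.085, 2, -46, 0, 0, 0, 0], [0.085, 2, -46, 0, 0, 0, 0]])

```text
t: 3.15
tool_pos: [0.4399, 0.1211, 0.2502]
tool_rot: [3.141, 0.004, -0.0]
contact_force: [0.0, -0.4, 0.3]
opening: 0.0849
grip_force: 0.0
```

```bash
cat > fit.py <<'E'
from h import *
from scipy.optimize import least_squares
a=np.linspace(0,2*np.pi,180)
P=lambda h:[(28,7),(28,h),(19.5,0)]
SH={'pot_deep':P(52),'pot_middle':P(44),'pot_shallow':P(36),'lid':[(28,7),(28,12),(10,38),(19.5,0)],'stand':[(42,0),(42,5),(30,13)]}
def pts(th,X):return np.array([[X[0]+r/1e3*np.cos(t),X[1]+r/1e3*np.sin(t),X[2]+z/1e3] for r,z in SH[th] for t in a])
def ext(c,Q):
    p,T=c;x=(Q-T[:3,3])@T[:3,:3];u=p['fx']*x[:,0]/x[:,2]+p['cx'];v=p['fy']*x[:,1]/x[:,2]+p['cy'];return np.array([u.min(),v.min(),u.max(),v.max()])
def fit(th,obs,x0):
    s=least_squares(lambda X:np.concatenate([w*(ext(c,pts(th,X))-e) for c,e,w in obs]),x0,loss='soft_l1',x_scale=.01)
    print(th,'xyz',np.round(s.x,4),'views',len(obs),'res',[np.round(ext(c,pts(th,s.x))-e,1).tolist() for c,e,w in obs]);return s.x
E
cat > meas.py <<'E'
from fit import *
G={'stand':[.428,.293,0],'pot_deep':[.433,-.027,0],'pot_middle':[.532,.226,0],'pot_shallow':[.431,-.192,0],'lid':[.426,.129,0]}
o=ctrl.get_obs();im=ctrl.get_image('wrist');cv2.imwrite('pics/w2.png',im[:,:,::-1]);cw=cam('wrist',o)
o1=dict(tool_pos=np.array([.4299,-.1099,.2503]),tool_rot=[3.1416,0,0]);c1=cam('wrist',o1)
W1={'pot_deep':[202,179,266,240],'pot_shallow':[371,179,430,235],'lid':[68,181,122,234]}
W1={k:v for k,v in W1.items()}
for th,g in G.items():
    obs=[]
    for n in('wrist','top','scene'):
        c=cw if n=='wrist' else cam(n)
        for x in ctrl.find_in(n,th):
            e=np.array(x['extent'])
            if np.abs(e-ext(c,pts(th,g))).max()<12 and e[1]>2 and e[0]>2:obs.append((c,e,1.));break
    if th in W1:obs.append((c1,np.array(W1[th]),1.))
    fit(th,obs,g)
E
python3 meas.py
```

```text
stand xyz [0.43   0.2868 0.0007] views 2 res [[1.3, 0.5, -3.0, 0.2], [0.1, -2.6, 0.2, -1.6]]
pot_deep xyz [ 0.4312 -0.0286 -0.002 ] views 4 res [[2.1, 0.3, -0.3, 0.4], [0.0, 0.7, -1.5, -0.7], [-1.8, 0.6, 1.3, 1.2], [-0.6, -2.1, 0.7, -0.1]]
pot_middle xyz [ 0.5296  0.2224 -0.0019] views 3 res [[0.1, -3.1, -0.9, 1.3], [1.5, 0.6, 1.5, -0.0], [0.9, -0.4, -1.2, 1.9]]
pot_shallow xyz [ 0.428  -0.1989 -0.0154] views 2 res [[0.4, -1.8, -0.4, 3.3], [0.3, -0.3, -0.3, 0.3]]
lid xyz [0.4271 0.1244 0.0005] views 4 res [[-2.4, 0.5, 2.6, -0.2], [-1.3, -2.0, -0.5, -2.9], [-0.2, 1.0, 1.2, 0.0], [-0.6, 0.1, 1.7, -0.0]]
```

View pics/w2.png

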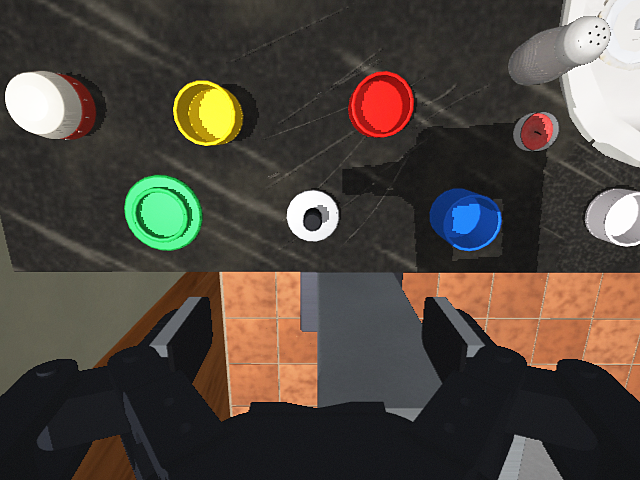

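Second wrist view: stand (163,213), yellow (208,113), lid (313,215), blue (466,220), white (620,217). Colour masks should sharpen the stand, yellow and blue positions.

```bash
python3 - <<'E'
from fit import *
o2=dict(tool_pos=np.array([.4399,.1200,.2502]),tool_rot=[3.1416,0,0]);o1=dict(tool_pos=np.array([.4299,-.1100,.2503]),tool_rot=[3.1416,0,0])
V={'w1':cam('wrist',o1),'w2':cam('wrist',o2),'top0':cam('top'),'scene0':cam('scene')}
C={'stand':([45,90,60],[85,255,255],[.428,.29,0]),'pot_deep':([100,130,40],[125,255,255],[.432,-.027,0]),'pot_middle':([22,120,60],[34,255,255],[.53,.224,0])}
for th,(lo,hi,g) in C.items():
    obs=[]
    for n,c in V.items():
        im=cv2.imread(f'pics/{n}.png');m=cv2.inRange(cv2.cvtColor(im,cv2.COLOR_BGR2HSV),np.array(lo),np.array(hi))
        e=ext(c,pts(th,g));
        if e[0]<5 or e[2]>635:continue
        w=np.zeros_like(m);a,b,cc,d=(e+[-12,-12,12,12]).astype(int);w[max(b,0):d,max(a,0):cc]=1
        ys,xs=np.nonzero(m*w)
        if len(xs)<50:continue
        obs.append((c,np.array([xs.min(),ys.min(),xs.max()+1,ys.max()+1]),1.))
    fit(th,obs,g)
E
python3 -c "
from h import *
delta([.4315,-.0285,.12])"
```

```text
stand xyz [ 0.4283  0.2883 -0.0044] views 3 res [[-0.2, 0.0, -0.5, -0.2], [0.5, 0.9, 0.2, -0.7], [0.9, 0.4, 0.3, -0.3]]
pot_deep xyz [ 0.4307 -0.0283  0.001 ] views 4 res [[-0.0, -0.3, -0.0, 0.3], [-0.6, -0.6, -0.1, 0.3], [0.4, 0.0, -0.3, -0.1], [0.8, -0.1, 1.7, -0.4]]
pot_middle xyz [ 0.5294  0.2218 -0.0024] views 3 res [[-0.1, -0.3, -0.9, 0.1], [0.8, 0.3, -0.1, -0.8], [1.6, 0.5, 1.1, -0.1]]
to [ 0.4315 -0.0285  0.12  ] d [-0.0086  0.1487  0.1303] n 5 level [-0. -0.  0.] yawx [ 1. -0.  0.]
```

Call:
tcp_steps(plan=[[0.085, -1.8, 29.8, 0, 0, 0, 0], [0.085, -1.8, 29.8, 0, 0, 0, 0], [0.085, -1.8, 29.8, 0, 0, 0, 0], [0.085, -1.8, 29.8, 4, 0, 0, 0], [0.085, -1.8, 29.8, 20, 0, 0, 0], [0.085, -1.8, 29.8, 30, 0, 0, 0], [0.085, -1.8, 29.8, 38, 0, 0, 0], [0.085, -1.8, 29.8, 45, 0, 0, 0], [0.085, -1.8, 29.8, 45, 0, 0, 0], [0.085, -1.8, 29.8, 45, 0, 0, 0], [0.085, -1.8, 29.8, 45, 0, 0, 0], [0.03, -1.8, 29.8, 45, 0, 0, 0], [0.03, -1.8, 29.8, 45, 0, 0, 0], [0.03, -1.8, 29.8, 45, 0, 0, 0], [0.03, -1.8, 29.8, 45, 0, 0, 0], [0.03, -1.8, 29.8, 45, 0, 0, 0], [0.03, -1.8, 29.8, 45, 0, 0, 0], [0.03, -1.8, 29.8, 45, 0, 0, 0], [0.03, -1.8, 29.8, 45, 0, 0, 0], [0.03, -1.8, 29.8, 45, 0, 0, 0]], grip_force=30)

```text
t: 5.62
tool_pos: [0.4341, -0.0294, 0.0291]
tool_rot: [3.14, -0.0, 0.011]
contact_force: [-1.3, -0.3, 6.9]
opening: 0.0553
grip_force: 32.0
```

Converted, -0.15 m is -30, -0.12 m is -24.

Call:
tcp_steps(plan=[[0.03, 0, 0, -8, 0, 0, 0], [0.03, 0, 0, -16, 0, 0, 0], [0.03, 0, 0, -24, 0, 0, 0], [0.03, 0, 0, -30, 0, 0, 0], [0.03, 0, 0, -30, 0, 0, 0], [0.03, 0, 0, -30, 0, 0, 0]])

```text
t: 6.12
tool_pos: [0.4331, -0.0293, 0.1797]
tool_rot: [3.139, -0.0, 0.013]
contact_force: [-0.0, 0.8, -1.9]
opening: 0.0556
grip_force: 32.8
```

```bash
python3 - <<'E'
from h import *
o=ctrl.get_obs();im=ctrl.get_image('wrist');cv2.imwrite('pics/w3.png',im[:,:,::-1]);print(o['t'],o['tool_pos'],o['contact_force'],o['opening'])
delta([.4283,.2883,.15])
E
```

```text
6.1167 [ 0.43312473 -0.02925746  0.17972591] [-2.93022540e-04  8.12788652e-01 -1.92224296e+00] 0.05560265589801895
to [0.4283 0.2883 0.15  ] d [-0.0035 -0.3173  0.0268] n 8 level [ 0.0009 -0.0037  0.    ] yawx [ 1.    -0.     0.004]
```

View pics/w3.png

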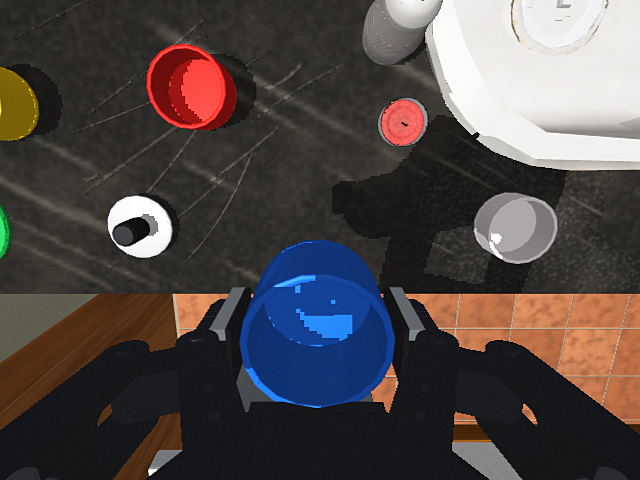

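The blue pot is held upright between the pads, with its rim ellipse centred at about (318,341) and spanning columns 241–394. I'll fit its pose in the hand.

```bash
python3 - <<'E'
from fit import *
o=ctrl.get_obs();c=cam('wrist',o);X=fit('pot_deep',[(c,np.array([241,240,394,407.]),1)],[.431,-.029,.155])
print(X-o['tool_pos']);d=X-o['tool_pos']
delta(np.array([.4283,.2883,.08])-d)
E
```

```text
pot_deep xyz [ 0.427  -0.0297  0.1423] views 1 res [[0.8, -1.0, -0.8, 0.7]]
[-0.00472922 -0.0007608  -0.03476284]
to [0.433  0.2891 0.1148] d [ 0.0011 -0.3181  0.062 ] n 9 level [ 0.0009 -0.0037  0.    ] yawx [ 1.    -0.     0.004]
```

Call:
tcp_steps(plan=[[0.03, 0, -63.6, 0, 0, 0, 0], [0.03, 0, -63.6, 0, 0, 0, 0], [0.03, 0, -63.6, 0, 0, 0, 0], [0.03, 0, -63.6, 0, 0, 0, 0], [0.03, 0, -63.6, 0, 0, 0, 0], [0.03, 0, -63.6, 0, 0, 0, 0], [0.03, 0, -63.6, 0, 0, 0, 0], [0.03, 0, -63.6, 0, 0, 0, 0], [0.03, 0, -63.6, 6, 0, 0, 0], [0.03, 0, -63.6, 14, 0, 0, 0], [0.03, 0, -63.6, 20, 0, 0, 0], [0.03, 0, -63.6, 23, 0, 0, 0], [0.03, 0, -63.6, 23, 0, 0, 0], [0.03, 0, -63.6, 23, 0, 0, 0], [0.03, 0, -63.6, 23, 0, 0, 0]])

```text
t: 7.42
tool_pos: [0.4315, 0.2893, 0.061]
tool_rot: [-3.141, 0.0, -0.001]
contact_force: [-0.5, -0.5, 0.2]
opening: 0.0553
grip_force: 32.9
```

```bash
cat > held.py <<'E'
import sys
from fit import *
# held.py name thing: colour extents of a thing in top+scene, fit world pose near the TCP
C={'pot_deep':([100,130,40],[125,255,255]),'pot_middle':([22,120,60],[34,255,255])}
th=sys.argv[2];lo,hi=C[th];o=ctrl.get_obs();g=o['tool_pos']-[.003,0,.032];obs=[]
for n in('wrist','top','scene'):
    im=ctrl.get_image(n)[:,:,::-1].copy();cv2.imwrite(f'pics/{sys.argv[1]}{n}.png',im);c=cam(n,o)
    m=cv2.inRange(cv2.cvtColor(im,cv2.COLOR_BGR2HSV),np.array(lo),np.array(hi));e=ext(c,pts(th,g));w=np.zeros_like(m);a,b,cc,d=np.clip(e+[-12,-12,12,12],0,640).astype(int);w[b:d,a:cc]=1
    ys,xs=np.nonzero(m*w);print(n,np.round(e),len(xs),[xs.min(),ys.min(),xs.max()+1,ys.max()+1] if len(xs) else '')
    if len(xs)>80:obs.append((c,np.array([xs.min(),ys.min(),xs.max()+1,ys.max()+1]),1.))
X=fit(th,obs,g);print('rel',X-o['tool_pos'],'tool',o['tool_pos'],o['contact_force'])
E
python3 held.py a pot_deep
python3 - <<'E'
import cv2,numpy as np
i=cv2.imread('pics/ascene.png')[270:390,130:290];t=cv2.imread('pics/atop.png')[240:360,110:270]
cv2.imwrite('pics/a.png',cv2.resize(np.hstack([i,t]),None,fx=2.5,fy=2.5))
E
```

```text
wrist [238. 237. 393. 409.] 20219 [np.int64(239), np.int64(240), np.int64(396), np.int64(408)]
top [166. 290. 191. 312.] 21 [np.int64(183), np.int64(305), np.int64(189), np.int64(310)]
scene [191. 314. 220. 345.] 529 [np.int64(191), np.int64(318), np.int64(219), np.int64(344)]
pot_deep xyz [0.4284 0.2887 0.0288] views 2 res [[0.7, -2.8, -1.5, 1.1], [0.7, -4.4, 1.4, 1.0]]
rel [-0.00318136 -0.00064568 -0.03222038] tool [0.43154226 0.28934239 0.06100252] [-0.45495858 -0.47688849  0.18940987]
```

View pics/a.png

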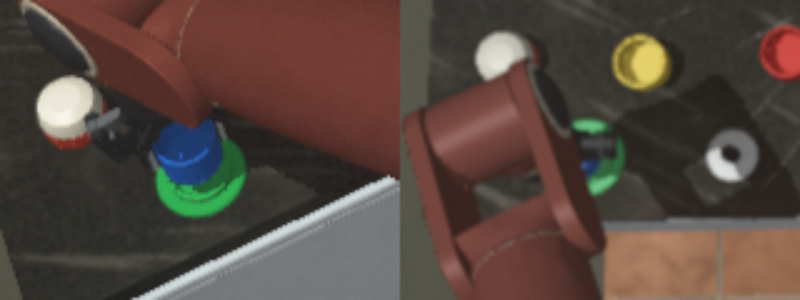

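Blue is centred over the stand (fit 0.428, 0.289); it sits at (188,150) in the left crop, and everything else is undisturbed. Lowering now.

Converted, 0.025 m is 5, 0.024 m is 4.8.

Call:
tcp_steps(plan=[[0.03, 0, 0, 2, 0, 0, 0], [0.03, 0, 0, 3.6, 0, 0, 0], [0.03, 0, 0, 4.8, 0, 0, 0], [0.03, 0, 0, 5, 0, 0, 0], [0.03, 0, 0, 5, 0, 0, 0]])

```text
t: 7.98
tool_pos: [0.4308, 0.289, 0.0349]
tool_rot: [3.141, -0.001, -0.002]
contact_force: [-1.8, -1.2, 1.4]
opening: 0.0555
grip_force: 32.6
```

Call:
tcp_steps(plan=[[0.03, 0, 0, 0.4, 0, 0, 0], [0.03, 0, 0, 0.6, 0, 0, 0], [0.03, 0, 0, 0.6, 0, 0, 0]])

```text
t: 8.23
tool_pos: [0.431, 0.2892, 0.0347]
tool_rot: [3.14, 0.0, -0.004]
contact_force: [-10.4, -5.1, 20.8]
opening: 0.0553
grip_force: 34.2
```

Converted, -0.2 m is -40, -0.16 m is -32.

Call:
tcp_steps(plan=[[0.03, 0, 0, -0.4, 0, 0, 0], [0.085, 0, 0, -0.4, 0, 0, 0], [0.085, 0, 0, -0.4, 0, 0, 0], [0.085, 0, 0, -0.4, 0, 0, 0], [0.085, 0, 0, -0.4, 0, 0, 0], [0.085, 0, 0, -0.4, 0, 0, 0], [0.085, 0, 0, -0.4, 0, 0, 0], [0.085, 0, 0, -8, 0, 0, 0], [0.085, 0, 0, -16, 0, 0, 0], [0.085, 0, 0, -24, 0, 0, 0], [0.085, 0, 0, -32, 0, 0, 0], [0.085, 0, 0, -40, 0, 0, 0], [0.085, 0, 0, -40, 0, 0, 0], [0.085, 0, 0, -40, 0, 0, 0]])

```text
t: 9.4
tool_pos: [0.4328, 0.29, 0.2362]
tool_rot: [-3.138, 0.0, -0.01]
contact_force: [-0.5, 0.3, -1.4]
opening: 0.0848
grip_force: 0.0
```

```bash
python3 - <<'E'
from fit import *
o=ctrl.get_obs();im=ctrl.get_image('wrist')[:,:,::-1].copy();cv2.imwrite('pics/w4.png',im);c=cam('wrist',o)
H=cv2.cvtColor(im,cv2.COLOR_BGR2HSV)
for th,lo,hi,g in(('pot_deep',[100,130,40],[125,255,255],[.43,.289,.006]),('pot_middle',[22,120,60],[34,255,255],[.5294,.2218,0])):
    e=ext(c,pts(th,g));m=cv2.inRange(H,np.array(lo),np.array(hi));w=np.zeros_like(m);a,b,cc,d=np.clip(e+[-15,-15,15,15],0,640).astype(int);w[b:d,a:cc]=1
    ys,xs=np.nonzero(m*w);fit(th,[(c,np.array([xs.min(),ys.min(),xs.max()+1,ys.max()+1]),1.)],g)
delta([.5294,.2218,.2]);print(o['t'])
E
```

```text
pot_deep xyz [ 0.4249  0.2877 -0.0061] views 1 res [[-0.5, 0.5, 0.5, -0.5]]
pot_middle xyz [ 0.5291  0.2226 -0.0008] views 1 res [[0.1, -0.1, -0.1, 0.1]]
to [0.5294 0.2218 0.2   ] d [0.0978 0.0676 0.0334] n 4 level [-0.001  -0.0019  0.    ] yawx [ 1.    -0.     0.002]
9.4
```

View pics/w4.png

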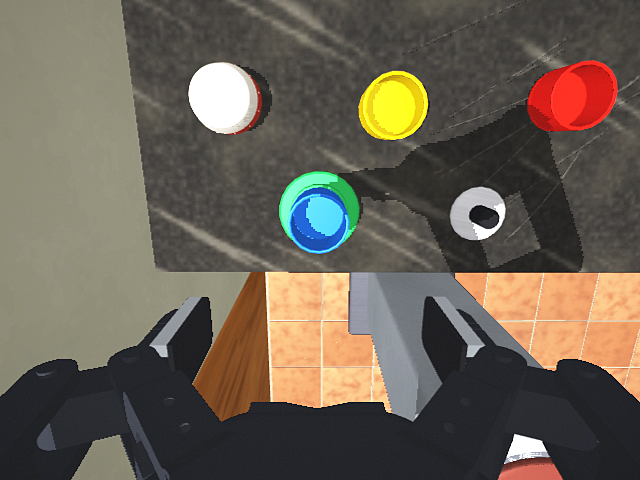

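Blue stands in the ring at (319,220) and yellow is at (393,105). Fetching yellow.

Converted, 0.096 m is 19.2, 0.068 m is 13.6.

Call:
tcp_steps(plan=[[0.085, 19.2, 13.6, 0, 0, 0, 0], [0.085, 19.2, 13.6, 0, 0, 0, 0], [0.085, 19.2, 13.6, 0, 0, 0, 0], [0.085, 19.2, 13.6, 8, 0, 0, 0], [0.085, 19.2, 13.6, 16, 0, 0, 0], [0.085, 19.2, 13.6, 24, 0, 0, 0], [0.085, 19.2, 13.6, 32, 0, 0, 0], [0.085, 19.2, 13.6, 38, 0, 0, 0], [0.085, 19.2, 13.6, 43.2, 0, 0, 0], [0.085, 19.2, 13.6, 43.2, 0, 0, 0], [0.085, 19.2, 13.6, 43.2, 0, 0, 0], [0.03, 19.2, 13.6, 43.2, 0, 0, 0], [0.03, 19.2, 13.6, 43.2, 0, 0, 0], [0.03, 19.2, 13.6, 43.2, 0, 0, 0], [0.03, 19.2, 13.6, 43.2, 0, 0, 0], [0.03, 19.2, 13.6, 43.2, 0, 0, 0], [0.03, 19.2, 13.6, 43.2, 0, 0, 0], [0.03, 19.2, 13.6, 43.2, 0, 0, 0], [0.03, 19.2, 13.6, 43.2, 0, 0, 0]], grip_force=30)

```text
t: 11.03
tool_pos: [0.5291, 0.2218, 0.0191]
tool_rot: [-3.14, 0.0, -0.007]
contact_force: [-0.4, -0.3, 7.1]
opening: 0.056
grip_force: 32.6
```

Call:
tcp_steps(plan=[[0.03, 0, 0, -8, 0, 0, 0], [0.03, 0, 0, -16, 0, 0, 0], [0.03, 0, 0, -24, 0, 0, 0], [0.03, 0, 0, -32, 0, 0, 0], [0.03, 0, 0, -32, 0, 0, 0], [0.03, 0, 0, -32, 0, 0, 0]])

```text
t: 11.53
tool_pos: [0.5291, 0.2217, 0.1807]
tool_rot: [-3.14, 0.0, -0.012]
contact_force: [-0.6, -0.5, -1.7]
opening: 0.0561
grip_force: 33.1
```

```bash
python3 held.py b pot_middle; python3 -c "
from h import *
delta([.4310,.2890,.12])"
```

```text
wrist [242. 237. 389. 395.] 20865 [np.int64(237), np.int64(237), np.int64(398), np.int64(406)]
top [182. 246. 208. 270.] 17 [np.int64(202), np.int64(260), np.int64(206), np.int64(266)]
scene [196. 242. 224. 273.] 622 [np.int64(196), np.int64(241), np.int64(224), np.int64(271)]
pot_middle xyz [0.5288 0.2208 0.1582] views 2 res [[1.9, -0.0, -1.3, 0.3], [-1.4, -2.0, -0.6, -1.5]]
rel [-0.00033995 -0.00090343 -0.02247534] tool [0.52911484 0.221741   0.18065606] [-0.56374083 -0.48179025 -1.73819897]
to [0.431 0.289 0.12 ] d [-0.0946 -0.0682  0.0544] n 4 level [ 0.001   0.0035 -0.    ] yawx [ 1.    -0.    -0.004]
```

Converted, 0.09 m is 18, -0.067 m is -13.4.

Call:
tcp_steps(plan=[[0.03, -20, -13.4, 0, 0, 0, 0], [0.03, -20, -13.4, 0, 0, 0, 0], [0.03, -20, -13.4, 0, 0, 0, 0], [0.03, -20, -13.4, 0, 0, 0, 0], [0.03, -20, -13.4, 4, 0, 0, 0], [0.03, -20, -13.4, 10, 0, 0, 0], [0.03, -20, -13.4, 16, 0, 0, 0], [0.03, -20, -13.4, 18, 0, 0, 0], [0.03, -20, -13.4, 18, 0, 0, 0], [0.03, -20, -13.4, 18, 0, 0, 0]])

```text
t: 12.52
tool_pos: [0.4265, 0.2877, 0.0853]
tool_rot: [3.14, -0.001, -0.004]
contact_force: [0.5, -0.3, -1.6]
opening: 0.0559
grip_force: 33.1
```

```bash
python3 held.py c pot_middle
```

```text
wrist [242. 237. 389. 395.] 20828 [np.int64(237), np.int64(237), np.int64(398), np.int64(406)]
top [165. 292. 190. 314.] 21 [np.int64(177), np.int64(290), np.int64(186), np.int64(310)]
scene [191. 312. 220. 342.] 462 [np.int64(189), np.int64(314), np.int64(217), np.int64(337)]
pot_middle xyz [0.427  0.2871 0.0641] views 2 res [[0.4, -1.3, -0.8, 0.8], [1.0, -5.9, 1.8, 1.7]]
rel [ 0.00055093 -0.0006675  -0.0211315 ] tool [0.42646996 0.28772524 0.08526375] [ 0.46566591 -0.34294423 -1.6148169 ]
```

```bash
python3 - <<'E'
import cv2,numpy as np
i=cv2.imread('pics/cscene.png')[250:370,130:290];t=cv2.imread('pics/cwrist.png')[200:440,160:480]
cv2.imwrite('pics/c.png',np.hstack([cv2.resize(i,(400,300)),cv2.resize(t,(400,300))]))
E
```

```text
(no output)
```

View pics/c.png

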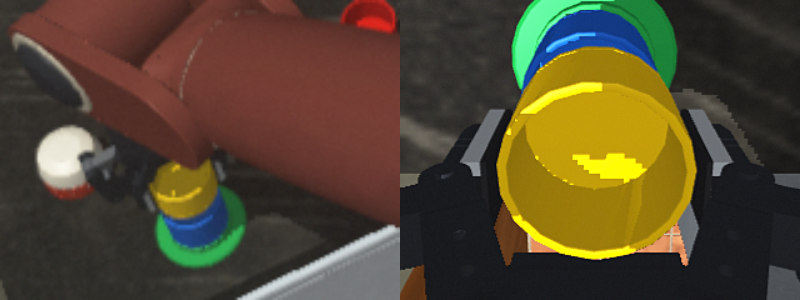

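Yellow (185,185) sits above blue (198,225) and they line up. Lowering to contact.

Call:
tcp_steps(plan=[[0.03, 0.3, -0.2, 1.2, 0, 0, 0], [0.03, 0.3, -0.2, 2.2, 0, 0, 0], [0.03, 0.3, -0.2, 3, 0, 0, 0], [0.03, 0.3, -0.2, 3.4, 0, 0, 0], [0.03, 0.3, -0.2, 3.4, 0, 0, 0]])

```text
t: 13.08
tool_pos: [0.429, 0.2893, 0.0701]
tool_rot: [3.142, -0.0, 0.0]
contact_force: [-2.3, -1.3, 4.2]
opening: 0.056
grip_force: 33.5
```

Contact is at TCP z = 0.0701, against 0.0702 predicted, so I'll press a little more, release, and go up.

Call:
tcp_steps(plan=[[0.03, 0, 0, 0.4, 0, 0, 0], [0.03, 0, 0, 0.4, 0, 0, 0], [0.03, 0, 0, 0, 0, 0, 0], [0.085, 0, 0, -0.2, 0, 0, 0], [0.085, 0, 0, -0.2, 0, 0, 0], [0.085, 0, 0, -0.2, 0, 0, 0], [0.085, 0, 0, -0.2, 0, 0, 0], [0.085, 0, 0, -0.2, 0, 0, 0], [0.085, 0, 0, -0.2, 0, 0, 0], [0.085, 0, 0, -0.2, 0, 0, 0], [0.085, 0, 0, -8, 0, 0, 0], [0.085, 0, 0, -16, 0, 0, 0], [0.085, 0, 0, -24, 0, 0, 0], [0.085, 0, 0, -30, 0, 0, 0], [0.085, 0, 0, -36, 0, 0, 0], [0.085, 0, 0, -36, 0, 0, 0]])

```text
t: 14.42
tool_pos: [0.4316, 0.2907, 0.2577]
tool_rot: [-3.136, 0.0, -0.019]
contact_force: [0.9, 1.0, 1.1]
opening: 0.085
grip_force: 0.0
```

```bash
python3 - <<'E'
from h import *
ctrl.get_image('wrist');o=ctrl.get_obs();cv2.imwrite('pics/w5.png',ctrl.get_image('wrist')[:,:,::-1]);delta([.43,-.15,.25]);print(o['t'])
E
```

```text
to [ 0.43 -0.15  0.25] d [7.000e-04 4.396e-01 4.000e-04] n 11 level [-0.0016 -0.0033  0.    ] yawx [ 1.    -0.     0.003]
14.4667
```

View pics/w5.png

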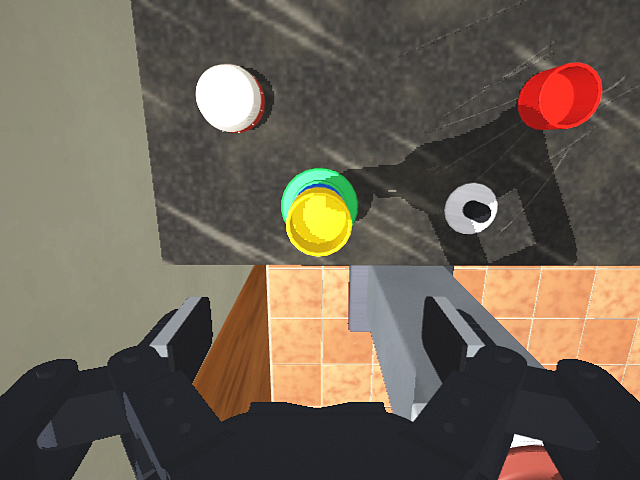

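Yellow sits squarely on blue at (320,220). Moving to view the white pot from two places.

```bash
cat > white.py <<'E'
import sys,json,os
from fit import *
o=ctrl.get_obs();im=ctrl.get_image('wrist');cv2.imwrite(f'pics/{sys.argv[1]}.png',im[:,:,::-1]);c=cam('wrist',o);th='pot_shallow'
g=[.431,-.196,0];e0=ext(c,pts(th,g));s=json.load(open('s.json')) if os.path.exists('s.json') else []
for x in ctrl.cut_out('wrist',th)+ctrl.find_in('wrist',th):
    e=np.array(x['extent'],float);print(np.round(e,1),np.round(e0,1),round(x['p'],2))
    if np.abs(e-e0).max()<15:s.append([o['tool_pos'].tolist(),o['tool_rot'].tolist(),e.tolist()])
json.dump(s,open('s.json','w'))
obs=[(cam('wrist',dict(tool_pos=np.array(p),tool_rot=r)),np.array(e),1.) for p,r,e in s]
obs+=[(cam('wrist',dict(tool_pos=np.array([.4299,-.1100,.2503]),tool_rot=[3.1416,0,0])),np.array([371,178,430,235.]),1.)]
X=fit(th,obs,g);delta([X[0],X[1],.25]);print(o['t'])
E
```

Call:
tcp_steps(plan=[[0.085, 0, 72, 0, 0, 0, 0], [0.085, 0, 72, 0, 0, 0, 0], [0.085, 0, 72, 0, 0, 0, 0], [0.085, 0, 72, 0, 0, 0, 0], [0.085, 0, 72, 0, 0, 0, 0], [0.085, 0, 72, 0, 0, 0, 0], [0.085, 0, 72, 0, 0, 0, 0], [0.085, 0, 72, 0, 0, 0, 0], [0.085, 0, 72, 0, 0, 0, 0], [0.085, 0, 72, 0, 0, 0, 0], [0.085, 0, 72, 0, 0, 0, 0]])

```text
t: 15.43
tool_pos: [0.4275, -0.0717, 0.2471]
tool_rot: [-3.14, 0.006, 0.006]
contact_force: [-0.6, 0.6, -0.3]
opening: 0.0848
grip_force: 0.0
```

```bash
python3 white.py w6
```

```text
[409.1 173.5 474.4 233.4] [407.9 174.2 472.7 233.8] 0.83
[104.3 180.  155.  231.9] [407.9 174.2 472.7 233.8] 0.18
[409.4 174.4 474.6 232.5] [407.9 174.2 472.7 233.8] 0.65
[  0.  174.   28.2 238. ] [407.9 174.2 472.7 233.8] 0.58
pot_shallow xyz [ 4.315e-01 -1.972e-01 -2.000e-04] views 3 res [[-0.1, 0.2, -0.5, -0.1], [-0.4, -0.7, -0.7, 0.8], [0.8, -1.1, 2.8, 0.8]]
to [ 0.4315 -0.1972  0.25  ] d [ 0.0032  0.1274 -0.002 ] n 4 level [-0.001   0.0019  0.    ] yawx [ 1.     0.001 -0.002]
15.4333
```

Call:
tcp_steps(plan=[[0.085, 0, 26, 0, 0, 0, 0], [0.085, 0, 26, 0, 0, 0, 0], [0.085, 0, 26, 0, 0, 0, 0], [0.085, 0, 26, 0, 0, 0, 0], [0.085, 0, 26, 0, 0, 0, 0], [0.085, 0, 26, 0, 0, 0, 0]])

```text
t: 16.08
tool_pos: [0.4287, -0.1996, 0.2488]
tool_rot: [-3.14, -0.001, 0.001]
contact_force: [-0.0, -0.0, -0.0]
opening: 0.085
grip_force: 0.0
```

```bash
python3 white.py w7
```

```text
[287.  175.8 344.4 235.1] [284.5 176.2 341.4 235.4] 0.83
[613.5 175.7 639.9 231.8] [284.5 176.2 341.4 235.4] 0.79
[281.7 173.2 345.5 236.7] [284.5 176.2 341.4 235.4] 0.82
[610.2 177.5 639.  231.8] [284.5 176.2 341.4 235.4] 0.62
pot_shallow xyz [ 0.4313 -0.1979 -0.0012] views 5 res [[0.3, 0.3, -0.3, -0.1], [-0.0, -0.6, -0.5, 0.8], [-0.5, -0.0, -1.2, -0.3], [4.8, 2.6, -2.3, -1.9], [1.3, -1.0, 3.2, 0.8]]
to [ 0.4313 -0.1979  0.25  ] d [ 0.0025 -0.0013 -0.0008] n 1 level [-0.0004 -0.      0.    ] yawx [1.    0.003 0.   ]
16.0833
```

View pics/w7.png

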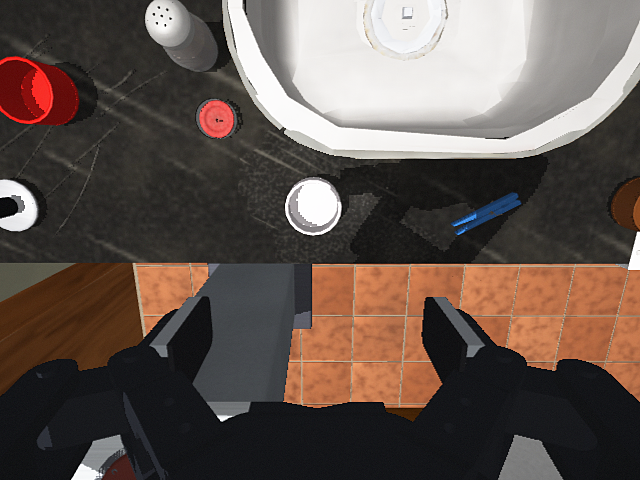

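The white pot is at (313,206), and the brown one is at the far right edge (628,205). Grasping white at (0.431, −0.198).

Converted, 0.232 m is 46.4, 0.0025 m is 0.5.

Call:
tcp_steps(plan=[[0.085, 0.5, -0.4, 8, 0, 0, 0], [0.085, 0.5, -0.4, 16, 0, 0, 0], [0.085, 0.5, -0.4, 24, 0, 0, 0], [0.085, 0.5, -0.4, 32, 0, 0, 0], [0.085, 0.5, -0.4, 38, 0, 0, 0], [0.085, 0.5, -0.4, 43, 0, 0, 0], [0.085, 0.5, -0.4, 46.4, 0, 0, 0], [0.085, 0.5, -0.4, 46.4, 0, 0, 0], [0.085, 0.5, -0.4, 46.4, 0, 0, 0], [0.03, 0.5, -0.4, 46.4, 0, 0, 0], [0.03, 0.5, -0.4, 46.4, 0, 0, 0], [0.03, 0.5, -0.4, 46.4, 0, 0, 0], [0.03, 0.5, -0.4, 46.4, 0, 0, 0], [0.03, 0.5, -0.4, 46.4, 0, 0, 0], [0.03, 0.5, -0.4, 46.4, 0, 0, 0], [0.03, 0.5, -0.4, 46.4, 0, 0, 0], [0.03, 0.5, -0.4, 46.4, 0, 0, 0]], grip_force=30)

```text
t: 17.65
tool_pos: [0.4326, -0.1995, 0.0197]
tool_rot: [3.14, -0.0, 0.005]
contact_force: [-0.2, 2.9, 6.5]
opening: 0.0557
grip_force: 31.6
```

Call:
tcp_steps(plan=[[0.03, 0, 0, -8, 0, 0, 0], [0.03, 0, 0, -16, 0, 0, 0], [0.03, 0, 0, -24, 0, 0, 0], [0.03, 0, 0, -32, 0, 0, 0], [0.03, 0, 0, -40, 0, 0, 0], [0.03, 0, 0, -44, 0, 0, 0], [0.03, 0, 0, -44, 0, 0, 0], [0.03, 0, 0, -44, 0, 0, 0]])

```text
t: 18.32
tool_pos: [0.4317, -0.1993, 0.2396]
tool_rot: [3.139, -0.0, 0.006]
contact_force: [-0.8, -0.5, -1.3]
opening: 0.0556
grip_force: 33.0
```

```bash
python3 - <<'E'
from fit import *
o=ctrl.get_obs();im=ctrl.get_image('wrist');cv2.imwrite('pics/w8.png',im[:,:,::-1]);c=cam('wrist',o)
print('exp',ext(c,pts('pot_shallow',o['tool_pos']-[0.001,0,.017])))
for x in ctrl.cut_out('wrist','pot_shallow')[:2]:print(np.round(x['extent']),x['p'])
delta([.429,.289,.2])
E
```

```text
exp [238.16019591 241.87300135 392.79528712 402.9357893 ]
[243. 240. 394. 395.] 0.91
[614. 182. 639. 236.] 0.58
to [0.429 0.289 0.2  ] d [-0.0013 -0.4873  0.0364] n 13 level [-0.0012  0.0019  0.    ] yawx [ 1.    -0.    -0.002]
```

View pics/w8.png

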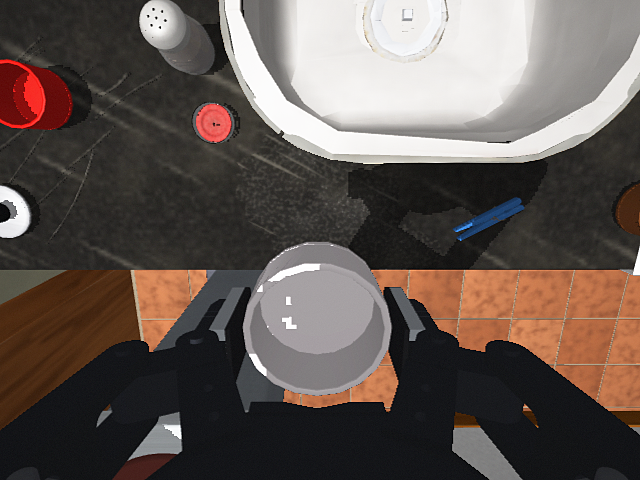

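White is held upright with its rim at (318,330). Carrying it to the stack.

Converted, -0.4875 m is -97.5, -0.002 m is -0.4.

Call:
tcp_steps(plan=[[0.03, -0.4, -97.5, 0, 0, 0, 0], [0.03, -0.4, -97.5, 0, 0, 0, 0], [0.03, -0.4, -97.5, 0, 0, 0, 0], [0.03, -0.4, -97.5, 0, 0, 0, 0], [0.03, -0.4, -97.5, 0, 0, 0, 0], [0.03, -0.4, -97.5, 0, 0, 0, 0], [0.03, -0.4, -97.5, 0, 0, 0, 0], [0.03, -0.4, -97.5, 0, 0, 0, 0], [0.03, -0.4, -97.5, 0, 0, 0, 0], [0.03, -0.4, -97.5, 0, 0, 0, 0], [0.03, -0.4, -97.5, 0, 0, 0, 0], [0.03, -0.4, -97.5, 0, 0, 0, 0], [0.03, -0.4, -97.5, 6, 0, 0, 0], [0.03, -0.4, -97.5, 14, 0, 0, 0], [0.03, -0.4, -97.5, 20, 0, 0, 0], [0.03, -0.4, -97.5, 23, 0, 0, 0], [0.03, -0.4, -97.5, 23, 0, 0, 0], [0.03, -0.4, -97.5, 23, 0, 0, 0]])

```text
t: 19.92
tool_pos: [0.4275, 0.2879, 0.1198]
tool_rot: [3.139, -0.0, -0.007]
contact_force: [0.3, 1.0, 0.4]
opening: 0.0559
grip_force: 32.6
```

```bash
python3 - <<'E'
from fit import *
o=ctrl.get_obs();print(o['t'],o['tool_pos'])
i=ctrl.get_image('scene')[230:350,130:290,::-1];t=ctrl.get_image('wrist')[200:440,160:480,::-1]
cv2.imwrite('pics/d.png',np.hstack([cv2.resize(i,(400,300)),cv2.resize(t,(400,300))]))
E
```

```text
19.9167 [0.42753044 0.28793377 0.11983858]
```

View pics/d.png

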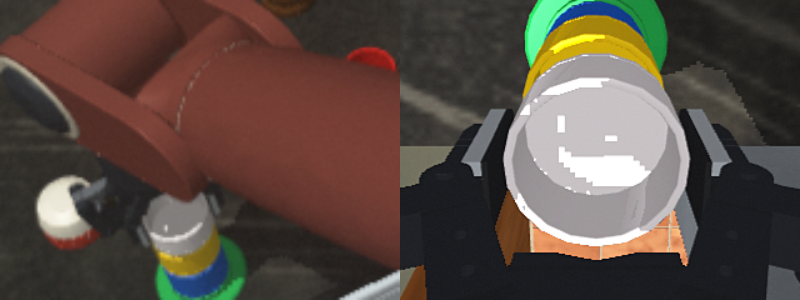

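White lines up above yellow and blue. Lowering.

Converted, 0.0015 m is 0.3, -0.001 m is -0.2.

Call:
tcp_steps(plan=[[0.03, 0.3, -0.2, 1, 0, 0, 0], [0.03, 0.3, -0.2, 1.8, 0, 0, 0], [0.03, 0.3, -0.2, 2.4, 0, 0, 0], [0.03, 0.3, -0.2, 2.6, 0, 0, 0], [0.03, 0.3, -0.2, 2.8, 0, 0, 0], [0.03, 0.3, -0.2, 2.8, 0, 0, 0]])

```text
t: 20.52
tool_pos: [0.4306, 0.2897, 0.1083]
tool_rot: [3.142, -0.0, -0.0]
contact_force: [-0.0, 0.0, -1.3]
opening: 0.0556
grip_force: 32.6
```

Call:
tcp_steps(plan=[[0.03, 0, 0, 0.4, 0, 0, 0], [0.03, 0, 0, 0.6, 0, 0, 0], [0.03, 0, 0, 0.6, 0, 0, 0]])

```text
t: 20.77
tool_pos: [0.4321, 0.2901, 0.1078]
tool_rot: [-3.141, 0.0, -0.005]
contact_force: [-1.9, -1.4, 7.6]
opening: 0.0553
grip_force: 33.3
```

Contact is at 0.1078, against 0.1077 predicted, so it's seated. Release, rise, and move over the lid.

Units first: shifts go in units of 5 mm and turns go in units of 0.25 rad. So -0.14 m is -28, -0.12 m is -24.

Call:
tcp_steps(plan=[[0.03, 0, 0, 0.2, 0, 0, 0], [0.085, 0, 0, 0, 0, 0, 0], [0.085, 0, 0, 0, 0, 0, 0], [0.085, 0, 0, 0, 0, 0, 0], [0.085, 0, 0, 0, 0, 0, 0], [0.085, 0, 0, 0, 0, 0, 0], [0.085, 0, 0, 0, 0, 0, 0], [0.085, 0, 0, -8, 0, 0, 0], [0.085, 0, 0, -16, 0, 0, 0], [0.085, 0, 0, -24, 0, 0, 0], [0.085, 0, 0, -28, 0, 0, 0], [0.085, 0, 0, -28, 0, 0, 0], [0.085, 0, 0, -28, 0, 0, 0]])

```text
t: 21.85
tool_pos: [0.4313, 0.2901, 0.247]
tool_rot: [-3.14, 0.0, -0.005]
contact_force: [-0.3, 0.3, -0.1]
opening: 0.0851
grip_force: 0.0
```

```bash
cat > lid.py <<'E'
import sys
from fit import *
o=ctrl.get_obs();im=ctrl.get_image('wrist');cv2.imwrite(f'pics/{sys.argv[1]}.png',im[:,:,::-1]);c=cam('wrist',o);g=[.427,.1245,0]
L=[np.array(x['extent'],float) for f in(ctrl.cut_out,ctrl.find_in) for x in f('wrist','lid')];e0=ext(c,pts('lid',g))
L=[e for e in L if np.abs(e-e0).max()<15]
print(e0);X=fit('lid',[(c,e,1.) for e in L],g)if L else g;delta([.427,.1245,.25]);print(o['t'])
E
python3 lid.py w9
```

```text
[446.01898663 183.73220086 501.47195995 236.86197614]
lid xyz [ 0.4212  0.1079 -0.0379] views 2 res [[0.2, 2.8, 2.6, 0.5], [-0.5, -0.8, -0.9, -1.0]]
to [0.427  0.1245 0.25  ] d [-0.0026  0.1647 -0.0068] n 5 level [ 0.0017  0.0035 -0.    ] yawx [ 1.    -0.    -0.004]
21.85
```

View pics/w9.png

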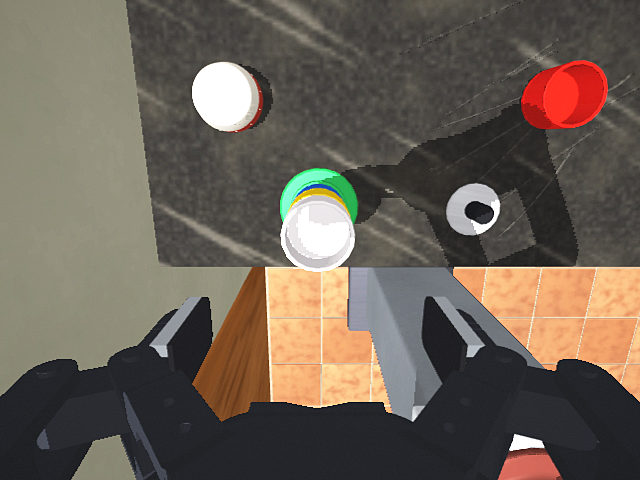

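White is centred on the stack at (318,232) and the lid is at (474,209). Moving over the lid for a closer fix.

Call:
tcp_steps(plan=[[0.085, -0.6, 33, 0, 0, 0, 0], [0.085, -0.6, 33, 0, 0, 0, 0], [0.085, -0.6, 33, 0, 0, 0, 0], [0.085, -0.6, 33, 0, 0, 0, 0], [0.085, -0.6, 33, 0, 0, 0, 0], [0.085, -0.6, 33, 8, 0, 0, 0], [0.085, -0.6, 33, 16, 0, 0, 0], [0.085, -0.6, 33, 16, 0, 0, 0], [0.085, -0.6, 33, 16, 0, 0, 0]])

```text
t: 22.75
tool_pos: [0.4247, 0.1244, 0.1615]
tool_rot: [3.141, -0.0, -0.014]
contact_force: [-0.1, -0.3, 0.8]
opening: 0.0847
grip_force: 0.0
```

```bash
python3 lid.py w10
python3 - <<'E'
from fit import *
# knob top (z=38mm) and disc centre (12 mm) by intensity in the crop
o=ctrl.get_obs();im=cv2.imread('pics/w10.png');c=cam('wrist',o);e=ext(c,pts('lid',[.427,.1245,0]));a,b,cc,d=(e+[-10,-10,10,10]).astype(int)
H=cv2.cvtColor(im,cv2.COLOR_BGR2HSV);m=np.zeros(im.shape[:2],np.uint8);m[b:d,a:cc]=((H[b:d,a:cc,2]>110)*255)
n,l,s,ce=cv2.connectedComponentsWithStats(m);k=1+np.argmax(s[1:,4]);ct=cv2.findContours((l==k).astype(np.uint8),0,1)[0][0];E=cv2.fitEllipse(cv2.convexHull(ct));print('disc',E,onz(c,E[0],.012))
q=onz(c,E[0],.012);print('pred knob top px',px(c,[q[0],q[1],.038]),s[k])
cv2.imwrite('pics/l.png',cv2.resize(im[b-20:d+20,a-20:cc+20],None,fx=3,fy=3))
delta([q[0],q[1],.016])
E
```

```text
[281.49740649 185.9987745  350.40612016 253.98430231]
lid xyz [ 0.4257  0.1245 -0.0087] views 2 res [[0.2, -0.1, 0.6, 0.3], [-1.4, 0.8, 0.0, -1.8]]
to [0.427  0.1245 0.25  ] d [-0.0018  0.0006 -0.0822] n 3 level [-0.0005 -0.0036  0.    ] yawx [1.    0.    0.004]
22.75
disc ((311.9427490234375, 217.88287353515625), (66.14775085449219, 76.5144271850586), 95.76605224609375) [0.43468738 0.12880304 0.012     ]
pred knob top px [311.47110992 225.16073673] [ 273  185   77   67 3127]
to [0.4347 0.1288 0.016 ] d [ 0.0051 -0.0035  0.1519] n 4 level [-0.0005 -0.0036  0.    ] yawx [1.    0.    0.004]
```

View pics/l.png

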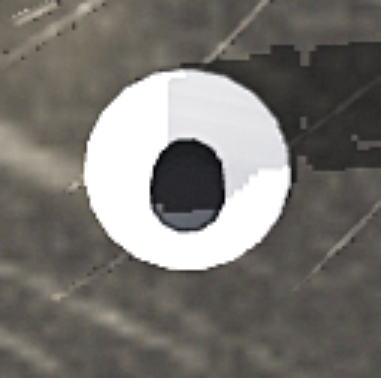

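The crop shows the disc and knob clearly, but the arm was still settling between the reading and the picture. I'll repeat the measurement now it's at rest.

Call:
tcp_steps(plan=[[0.085, 0, 0, 0, 0, 0, 0], [0.085, 0, 0, 0, 0, 0, 0], [0.085, 0, 0, 0, 0, 0, 0]])

```text
t: 23.15
tool_pos: [0.4285, 0.125, 0.167]
tool_rot: [-3.141, -0.0, -0.004]
contact_force: [0.3, -0.5, 0.3]
opening: 0.0849
grip_force: 0.0
```

```bash
python3 lid.py w11
python3 - <<'E'
from fit import *
o=ctrl.get_obs();im=ctrl.get_image('wrist')[:,:,::-1].copy();c=cam('wrist',o);e=ext(c,pts('lid',[.427,.1245,0]));a,b,cc,d=(e+[-3,-8,3,8]).astype(int)
H=cv2.cvtColor(im,cv2.COLOR_BGR2HSV);m=np.zeros(im.shape[:2],np.uint8);m[b:d,a:cc]=((H[b:d,a:cc,2]>130)*255);m=cv2.morphologyEx(m,cv2.MORPH_OPEN,np.ones((7,7)))
x,y,w,h=cv2.boundingRect(m);u=(x+w/2,y+h/2);print(o['tool_pos'],x,y,w,h,onz(c,u,.012))
k=np.zeros_like(m);k[y+8:y+h-8,x+8:x+w-8]=((H[y+8:y+h-8,x+8:x+w-8,2]<60)*255);ys,xs=np.nonzero(k);print('knob',xs.min(),ys.min(),xs.max(),ys.max())
q=onz(c,u,.012);Q=lambda z:np.array([[q[0]+.01*np.cos(t),q[1]+.01*np.sin(t),z] for t in np.linspace(0,6.28,60)])
print('pred knob',np.round(ext(c,np.vstack([Q(.012),Q(.038)]))));delta([q[0],q[1],.016])
E
```

```text
[283.18958792 191.89135464 350.5097989  258.25469486]
lid xyz [ 0.426   0.1244 -0.0081] views 2 res [[1.1, -0.6, -0.2, -0.9], [-1.4, 0.6, 0.3, 0.8]]
to [0.427  0.1245 0.25  ] d [-0.0008  0.0003 -0.0841] n 3 level [-0.0001 -0.001   0.    ] yawx [ 1.    -0.     0.001]
23.15
[0.42786979 0.1247725  0.16590342] 282 191 68 65 [0.42877957 0.12497049 0.012     ]
knob 293 199 341 247
pred knob [303. 212. 329. 244.]
to [0.4288 0.125  0.016 ] d [ 0.0009 -0.0002  0.1497] n 4 level [-0.0001 -0.0006  0.    ] yawx [ 1.    -0.     0.001]
```

Lid centre is about (0.428, 0.125). The fingertips must stay above the disc top at 12 mm, so I'll grip with TCP z ≈ 0.023.

Converted, 0.142 m is 28.4, 0.135 m is 27.

Call:
tcp_steps(plan=[[0.085, 0.1, 0, 8, 0, 0, 0], [0.085, 0.1, 0, 16, 0, 0, 0], [0.085, 0.1, 0, 22, 0, 0, 0], [0.085, 0.1, 0, 27, 0, 0, 0], [0.085, 0.1, 0, 28.4, 0, 0, 0], [0.06, 0.1, 0, 28.4, 0, 0, 0], [0.04, 0.1, 0, 28.4, 0, 0, 0], [0.03, 0.1, 0, 28.4, 0, 0, 0], [0.03, 0.1, 0, 28.4, 0, 0, 0], [0.03, 0.1, 0, 28.4, 0, 0, 0], [0.03, 0.1, 0, 28.4, 0, 0, 0], [0.03, 0.1, 0, 28.4, 0, 0, 0], [0.01, 0.1, 0, 28.4, 0, 0, 0], [0.01, 0.1, 0, 28.4, 0, 0, 0], [0.01, 0.1, 0, 28.4, 0, 0, 0], [0.01, 0.1, 0, 28.4, 0, 0, 0], [0.01, 0.1, 0, 28.4, 0, 0, 0]], grip_force=30)

```text
t: 24.77
tool_pos: [0.4285, 0.1247, 0.0238]
tool_rot: [-3.142, 0.0, -0.001]
contact_force: [-0.7, 0.4, 5.6]
opening: 0.0188
grip_force: 29.8
```

Converted, -0.19 m is -38, -0.16 m is -32.

Call:
tcp_steps(plan=[[0.01, 0, 0, -8, 0, 0, 0], [0.01, 0, 0, -16, 0, 0, 0], [0.01, 0, 0, -24, 0, 0, 0], [0.01, 0, 0, -32, 0, 0, 0], [0.01, 0, 0, -38, 0, 0, 0], [0.01, 0, 0, -38, 0, 0, 0], [0.01, 0, 0, -38, 0, 0, 0]])

```text
t: 25.35
tool_pos: [0.4291, 0.1248, 0.2152]
tool_rot: [-3.141, 0.0, -0.007]
contact_force: [-0.2, -0.4, -1.0]
opening: 0.0186
grip_force: 29.6
```

```bash
python3 - <<'E'
from fit import *
o=ctrl.get_obs();im=ctrl.get_image('wrist');cv2.imwrite('pics/w12.png',im[:,:,::-1]);print(o['t'],o['tool_pos'],o['opening'])
print(ext(cam('wrist',o),pts('lid',o['tool_pos']-[0,0,.0235])));delta([.4295,.2890,.16])
E
```

```text
25.35 [0.42913869 0.12482554 0.21522752] 0.018561317780646017
[252.57755087 235.55752444 378.76822382 354.55540675]
to [0.4295 0.289  0.16  ] d [ 0.0016 -0.1643  0.0529] n 5 level [ 0.      0.0001 -0.    ] yawx [ 1. -0. -0.]
```

View pics/w12.png

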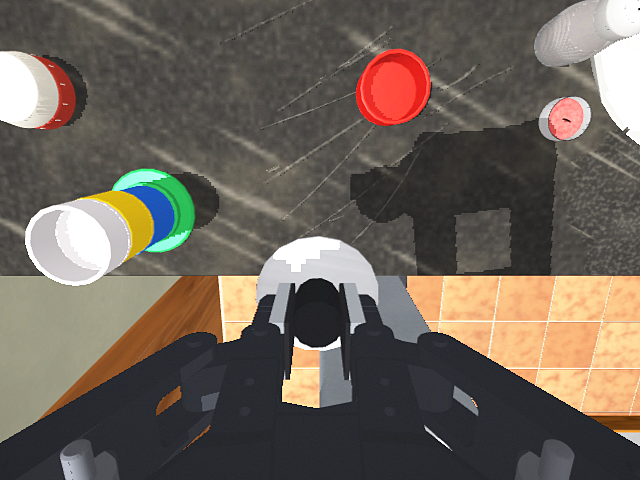

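The lid hangs level from the knob with its disc at (318,294), as predicted, and the stack at (105,235) is straight. Carrying the lid over.

Converted, -0.1643 m is -32.86, 0.001 m is 0.2.

Call:
tcp_steps(plan=[[0.01, 0.2, -32.86, 0, 0, 0, 0], [0.01, 0.2, -32.86, 0, 0, 0, 0], [0.01, 0.2, -32.86, 0, 0, 0, 0], [0.01, 0.2, -32.86, 0, 0, 0, 0], [0.01, 0.2, -32.86, 0, 0, 0, 0], [0.01, 0.2, -32.86, 0, 0, 0, 0], [0.01, 0.2, -32.86, 6, 0, 0, 0], [0.01, 0.2, -32.86, 11, 0, 0, 0], [0.01, 0.2, -32.86, 12.4, 0, 0, 0], [0.01, 0.2, -32.86, 12.4, 0, 0, 0], [0.01, 0.2, -32.86, 12.4, 0, 0, 0], [0.01, 0.2, -32.86, 12.4, 0, 0, 0]])

```text
t: 26.4
tool_pos: [0.43, 0.2888, 0.1527]
tool_rot: [-3.141, 0.002, -0.003]
contact_force: [0.1, -0.3, -0.1]
opening: 0.0188
grip_force: 29.8
```

```bash
python3 - <<'E'
from fit import *
o=ctrl.get_obs();print(o['t'],o['tool_pos'])
i=ctrl.get_image('scene')[220:340,130:290,::-1];t=ctrl.get_image('wrist')[160:400,160:480,::-1]
cv2.imwrite('pics/e.png',np.hstack([cv2.resize(i,(400,300)),cv2.resize(t,(400,300))]))
E
```

```text
26.4 [0.42995588 0.28879847 0.15265549]
```

View pics/e.png

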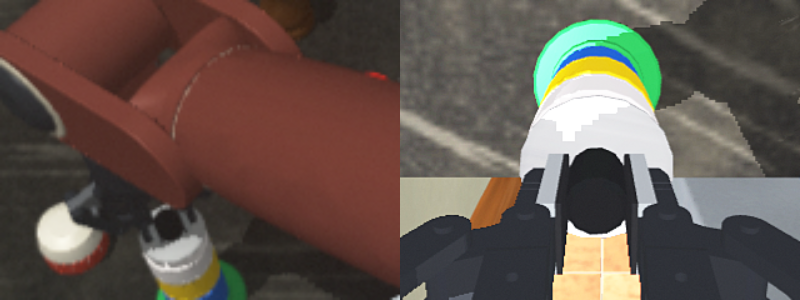

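The lid is centred over the white pot. Lowering toward TCP ≈ 0.1405.

Call:
tcp_steps(plan=[[0.01, 0, 0, 1, 0, 0, 0], [0.01, 0, 0, 1.8, 0, 0, 0], [0.01, 0, 0, 2.4, 0, 0, 0], [0.01, 0, 0, 2.6, 0, 0, 0], [0.01, 0, 0, 2.8, 0, 0, 0], [0.01, 0, 0, 2.8, 0, 0, 0]])

```text
t: 27.0
tool_pos: [0.4306, 0.2896, 0.1408]
tool_rot: [-3.141, -0.0, -0.005]
contact_force: [-2.5, -3.0, 12.4]
opening: 0.0187
grip_force: 31.1
```

Contact is at 0.1408, so it's seated. Release and retreat.

Converted, 0.15 m is 30, -0.12 m is -24.

Call:
tcp_steps(plan=[[0.01, 0, 0, -0.2, 0, 0, 0], [0.05, 0, 0, -0.2, 0, 0, 0], [0.05, 0, 0, -0.2, 0, 0, 0], [0.05, 0, 0, -0.2, 0, 0, 0], [0.05, 0, 0, -0.2, 0, 0, 0], [0.05, 0, 0, -0.2, 0, 0, 0], [0.05, 0, 0, -8, 0, 0, 0], [0.05, 0, 0, -16, 0, 0, 0], [0.05, 0, 0, -24, 0, 0, 0], [0.05, 0, 0, -24, 0, 0, 0], [0.05, 0, 30, -24, 0, 0, 0], [0.05, 0, 30, -24, 0, 0, 0], [0.05, 0, 30, -24, 0, 0, 0], [0.05, 0, 30, -24, 0, 0, 0], [0.05, 0, 30, -24, 0, 0, 0], [0.05, 0, 30, -24, 0, 0, 0]])

```text
t: 28.33
tool_pos: [0.4292, 0.138, 0.2571]
tool_rot: [-3.141, 0.005, -0.0]
contact_force: [-1.0, -0.8, -0.1]
opening: 0.0502
grip_force: 0.0
```

```bash
python3 - <<'E'
from fit import *
ctrl.get_image('wrist');o=ctrl.get_obs();t=ctrl.get_image('wrist')[:,:,::-1];c=cam('wrist',o)
i=ctrl.get_image('scene')[220:370,120:320,::-1]
cv2.imwrite('pics/f.png',np.hstack([cv2.resize(i,(400,300)),cv2.resize(t,(400,300))]));print(o['t'],o['contact_force'])
s=np.array([.4295,.289,0])
print('pred stack px wrist',[np.round(ext(c,pts(n,s+[0,0,z]))) for n,z in(('pot_shallow',.088),('lid',.117))])
for x in ctrl.cut_out('wrist','lid')[:1]:print(x['extent'],x['p'])
E
```

```text
28.3833 [ 0.18454296  0.24962903 -0.56866691]
pred stack px wrist [array([ 85., 189., 173., 265.]), array([ 81., 194., 158., 267.])]
[86.4, 192.8, 156.7, 267.4] 0.83
```

View pics/f.png

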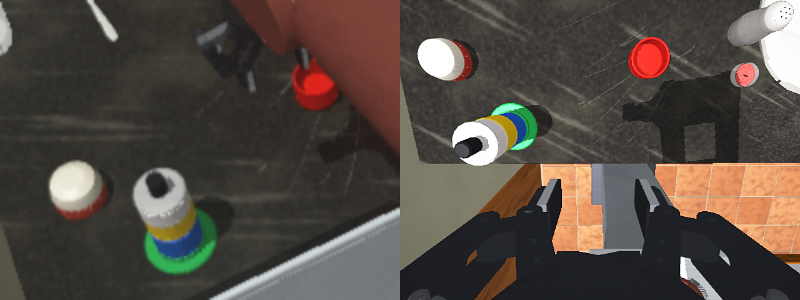

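The stack stands straight and complete at (175,215) in the left crop: green, blue, yellow, white, lid. The lid is where predicted, the gripper is clear, and the red pot, timer, tea light and salt shaker in view are untouched.

```bash
python3 -c "
from station import ctrl
print(ctrl.finish_job())"
```

```text
the job is handed in; nothing more can be done
None
```

The blue, yellow and white pots and the steel lid are stacked in that order on the green stand, each seated at about the expected height; I released the stack and handed the job in at about 28 s.

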